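Fit the matching feed disc on the coin counter

TASK

Get the coin counter ready: pick up the blue feed disc, the one whose three holes match the three studs on the machine's turntable, turn it until all three holes line up with the studs, and lower it over them. Keep hold of it until it lies flat on the turntable, then let go, and leave the red four-hole disc where it lies.

Things in the scene. Friction and masses are not known exactly. Their poses are not given: they have to be found in the camera images.
- disc3: Loose blue disc to fit, 140 mm across, 10 mm thick, 0.18-0.35 kg, flat on the table. Round black post handle, 28 mm across, in its middle, top 64 mm above the underside: grip it from above, any yaw, about 50 mm up (fingertips 27 mm or more up clear the studs). Three 28 mm through holes, centres 42 mm out at 0, 120, 240 degrees from its x axis. Origin: centre of underside; z up.
- turntable: Aluminium plate, 144 mm across, on the white fixed coin counter (240 x 200 mm, panel 86 mm high beside it). Three brass studs, 10 mm across, 22 mm tall, tapered tips, 42 mm from centre at 0, 120, 240 degrees from its x axis. Origin: centre of its flat top face, 80 mm above the table, where the disc's underside comes to lie; z up. Can turn about z but its gear holds to 0.5 N m.
- disc4: The wrong disc, to be left alone: loose red disc of the same outer size and post, but with four 21 mm holes, lying flat on the table. Origin: centre of the underside; z up along the post.
Things that resemble listed ones, but are neither listed nor needed, are in the scene too. What is shaped like the disc3 but pink, turquoise or yellow is not meant.

How it is judged:
By the outcome, as a careful person would: the job done as asked, in the order asked, and still so for the second after the job is handed in, with the robot touching nothing.
It also fails if it takes over 37 s, if anything falls off the work surface, if the arm or the gripper's body presses on something with over 40 N, if the wrist force passes 120 N, or if a joint passes its speed limit or range.

ROBOT

A 7-joint arm with a two-finger parallel gripper is mounted at the origin on the work surface. World frame = base frame: x ahead of the robot, y to its left, z up, the work surface at z = 0. Lengths are in m, angles in rad, forces in N, time in s.
With the tool pointing down it reaches from about 0.4 to 0.85 m from the base axis. Payload 4.5 kg.
Tool frame: the origin (TCP) lies between the finger pads; the fingertips stand r.tip_reach ahead of it and the grasp point (between the pads) lies 11 mm behind it (r.tip_reach is the distance from the TCP to the fingertips, in m); z points along the fingers, y is the line along which they close (so a half turn about z gives the same grasp; the last joint's range is limited). The gripper opens to 88 mm and grips with 3 to 60 N. Pads are 18 mm wide; open, the fingers measure 123 mm over their backs; the gripper's body (75 mm by 187 mm) begins 45 mm behind the grasp point.
Start: joints at [-1.309, 0.689, -0.195, 1.565, 0.157, 0.902, -0.215], TCP at [0.141, 0.609, 0.226] pointing down, gripper open.
Joint ranges: [-3.01, 3.01], [-0.46, 2.08], [-1.47, 1.51], [0.13, 2.56], [-1, 4.14], [0.04, 2.09], [-2.66, 2.66]. Speed limits (rad/s): [2.57, 2.57, 3.14, 3.14, 3.14, 3.14, 3.14].

INTERFACE

Orientations are given as a unit quaternion [x, y, z, w].
In Python, from plant import r, vision, workorder gives the robot as it stands.
- The arm moves only by the tool drive_tool, never from a script. Its argument "targets" is a list of rows, each an object of numbers: "tx", "ty", "tz": the shift along the world's x, y, z in units of 0.03 m (1.0 is 0.03 m); "wx", "wy", "wz": the turn, a rotation vector about the world's x, y, z in units of 60 degrees (1.0 is 60 degrees); "claw": the opening, from -1 (shut) to 1 (fully open). A call has exactly 8 rows; each row shifts and turns the commanded pose from where the row before left it; what a row does not reach is not made up. A row lasts 1/10 s, in which the tool goes at most 50 mm and 8.59 degrees, less where a joint would pass 70% of its speed; a pose out of reach is approached as far as the arm can. A call with a number of a shift or a turn outside -1 to 1 is refused whole. A call with a gripper value outside its range is refused whole. The fingers move at their own pace and stop on an object; "force" is the grip in N (left out, the last holds). Time passes only in rows, so rows that do not move let the fingers close, or fill a call up. It gives the time, the measured TCP pose, the force, the opening and the grip force at its end, in the units of the state.
- r.get_state(): the state, without advancing time (a new reading comes with each control period).
- vision.snapshot(name): name is "side" or "top" or "wrist"; returns a dict with "image" (400x640x3 uint8, blue, green, red), "range_z" (400x640 float32, m along the optical axis (not along the pixel's ray), 0 where there is no reading), "K" (3x3 intrinsics, pixels), "cam_to_world" (4x4, takes a point from camera to world coordinates). Camera axes: x right, y up, looking along -z (the intrinsics and any distortion apply to the point x, -y, -z); pixel columns grow to the right and rows downward; lengths in m; the calibration is good to about 2 mm. A picture is of the moment at which its call begins.
- workorder.finish_job(): hands the job in; it is judged then, once.
The state is a dict: "clock": time; "q": joint angles; "qd": joint speeds; "joint_torque": joint torques, N m; "tool_pos": TCP position; "eef_rot": TCP orientation; "contact_force": force on the tool from outside, world axes, zero at the start; "moment": the same for the moment, N m; "opening": opening from 0.0 (shut) to 1.0 (fully open); "finger_force": force on a finger pad.
Only numpy, scipy, OpenCV 4.12 (cv2) and the standard library are available. Lean on these libraries where they do the work, as an engineer would, in place of code of your own. Each camera call takes 0.05 s, during which the arm holds its last target. There are 200 camera calls.

## Working session

There is one attempt and no reset: what is moved stays moved. The work goes in short steps, Python scripts to look and compute and a tool call to move; the robot and the scene stay as the last step left them, time stands still between calls to the robot, and variables do not carry over. Pictures are saved under pics/ and viewed, at most 10 in all, crops included, and the job is handed in when it is done.

Besides the shell and the picture viewer there is one more tool, called after "Call:" in YAML: its name, and indented under it one key for each argument. drive_tool: Moves the arm, as the interface text tells. Its arguments: {"type":"object","properties":{"targets":{"type":"array","items":{"type":"object","properties":{"tx":{"type":"number"},"ty":{"type":"number"},"tz":{"type":"number"},"wx":{"type":"number"},"wy":{"type":"number"},"wz":{"type":"number"},"claw":{"type":"number"}}}},"force":{"type":"number"}},"required":["targets"]}

```bash
mkdir -p pics
cat > h.py <<'E'
import numpy as np, cv2
from plant import r, vision, workorder
def pts(s):
    K=s["K"];d=s["range_z"];v,u=np.mgrid[:400,:640]
    P=np.stack([(u-K[0,2])/K[0,0]*d,-(v-K[1,2])/K[1,1]*d,-d],-1)
    T=s["cam_to_world"];return P@T[:3,:3].T+T[:3,3]
def ray(s,u,v,z):
    K=s["K"];T=s["cam_to_world"]
    D=T[:3,:3]@np.array([(u-K[0,2])/K[0,0],-(v-K[1,2])/K[1,1],-1.]);o=T[:3,3]
    return o+D*(z-o[2])/D[2]
E
python3 - <<'E'
from h import *
st=r.get_state();print({k:np.round(v,3) for k,v in st.items()},r.tip_reach)
a=vision.snapshot("top");b=vision.snapshot("side")
for n,s in(("top",a),("side",b)):
    print(n,s["K"].tolist(),np.round(s["cam_to_world"],3).tolist(),[k for k in s]);np.savez("/tmp/"+n,**s)
    cv2.imwrite("pics/%s0.png"%n,s["image"])
E
```

```text
{'clock': np.float64(0.0), 'q': array([-1.309,  0.69 , -0.194,  1.566,  0.157,  0.902, -0.215]), 'qd': array([-0.001,  0.   ,  0.001,  0.002, -0.   ,  0.001, -0.   ]), 'joint_torque': array([ 0.0000e+00, -5.2756e+01, -1.2670e+00, -1.5343e+01, -5.3000e-02,
        6.0000e-03,  0.0000e+00]), 'tool_pos': array([0.141, 0.608, 0.225]), 'eef_rot': array([ 0.114,  0.994, -0.001, -0.   ]), 'contact_force': array([ 0.274, -0.377,  0.523]), 'moment': array([ 0.001, -0.014, -0.056]), 'finger_force': np.float64(0.0), 'opening': np.float64(0.999)} 0.008
top [[460.18082116804476, 0.0, 317.51501535177886], [0.0, 460.18082116804476, 202.6474989846316], [0.0, 0.0, 1.0]] [[0.016, 0.995, -0.1, 0.282], [-1.0, 0.017, 0.012, -0.223], [0.014, 0.099, 0.995, 1.696], [0.0, 0.0, 0.0, 1.0]] ['image', 'range_z', 'K', 'cam_to_world']
side [[514.6745633991895, 0.0, 313.91372171554883], [0.0, 514.6745633991895, 197.27086390878722], [0.0, 0.0, 1.0]] [[0.994, 0.046, -0.099, 0.273], [-0.107, 0.569, -0.815, -1.746], [0.019, 0.821, 0.571, 1.124], [0.0, 0.0, 0.0, 1.0]] ['image', 'range_z', 'K', 'cam_to_world']
```

View pics/top0.png

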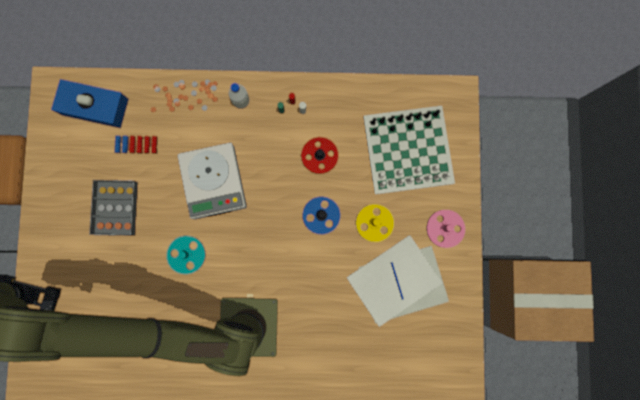

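View pics/side0.png

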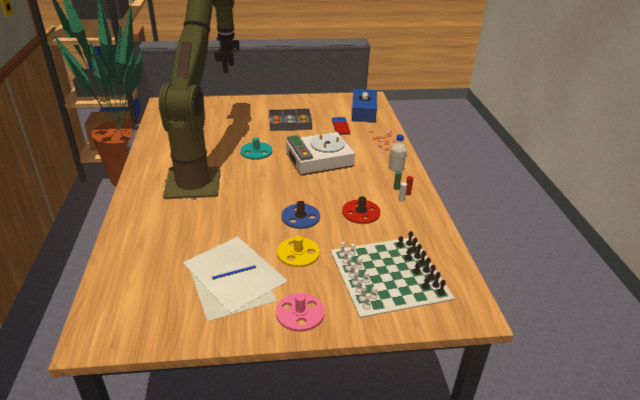

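The top view shows the blue disc at (321,215), the red disc at (320,155) and the turntable at (209,170). Image up is world +x and image left is +y. The side view agrees, with blue at (300,215) and the counter at (325,145). Next I work out coarse positions.

Run:
```python
from h import *
s=dict(np.load("/tmp/top.npz"));im=s["image"];P=pts(s)
hsv=cv2.cvtColor(im,cv2.COLOR_BGR2HSV)
def roi(cx,cy,w=30):
    m=np.zeros(im.shape[:2],np.uint8);m[cy-w:cy+w,cx-w:cx+w]=1;return m
m=cv2.inRange(hsv,(100,100,40),(125,255,255))*roi(321,215)
c=max(cv2.findContours(m,0,2)[0],key=cv2.contourArea);e=cv2.fitEllipse(c);print(e);print("disc",ray(s,*e[0],.01))
f=np.zeros_like(m);cv2.drawContours(f,[c],-1,1,-1);f=cv2.erode(f,np.ones((3,3)))
h=cv2.inRange(hsv,(5,50,90),(30,255,255))*f
n,_,S,C=cv2.connectedComponentsWithStats(h)
for i in range(1,n):print(S[i][4],C[i],ray(s,*C[i],.005)-ray(s,*e[0],.01))
# turntable
t=P[140:200,170:250].reshape(-1,3);k=abs(t[:,2]-.08)<.004
print("tt z hist",np.histogram(t[:,2],bins=np.arange(0,.13,.01)))
cv2.imwrite("pics/crop1.png",np.hstack([cv2.resize(im[i-40:i+40,j-40:j+40],(400,400),interpolation=cv2.INTER_CUBIC) for i,j in((215,321),(172,209))]))
q=P[205:226,310:332].reshape(-1,3);print("post",q[q[:,2]>.05].mean(0))
```

```text
((320.93560791015625, 215.0137176513672), (35.39346694946289, 35.510154724121094), 65.60655975341797)
disc [ 0.40537972 -0.25610517  0.01      ]
39 [324.12820513 203.87179487] [ 0.04179827 -0.0112697  -0.005     ]
38 [310.  217.5] [-0.0094792   0.04001327 -0.005     ]
39 [328.87179487 223.12820513] [-0.0290554  -0.02973958 -0.005     ]
tt z hist (array([ 574,   18,   15,   19,   19,   51,  996, 1368,  546,   30,    5,
          0]), array([0.  , 0.01, 0.02, 0.03, 0.04, 0.05, 0.06, 0.07, 0.08, 0.09, 0.1 ,
       0.11, 0.12]))
post [ 0.39497534 -0.2534527   0.21002984]
```

View pics/crop1.png

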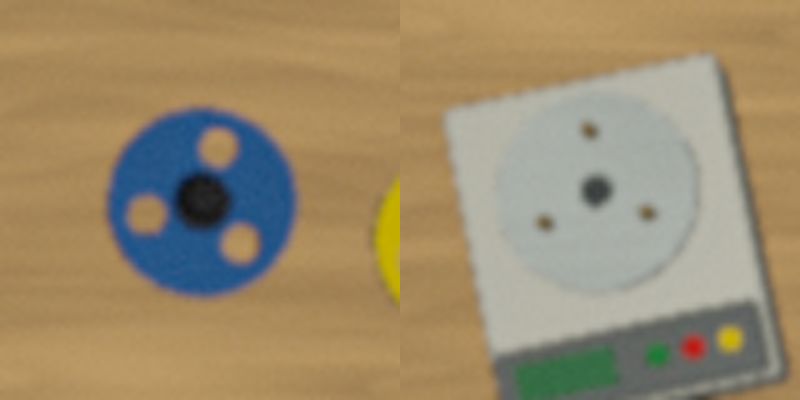

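Blue disc: three wood-coloured holes, post at about (0.405,-0.256), hole angle about -15°. Turntable: studs at full-frame px of about (207,158), (198,176.4) and (218.4,174.6). I move over the disc now, swinging around the base and yawing about -90°.

Call:
drive_tool:
  targets:
    - {"tx": 1, "ty": -1, "wz": -0.05, "claw": 1}
    - {"tx": 1, "ty": -1, "wz": -0.05, "claw": 1}
    - {"tx": 1, "ty": -1, "wz": -0.05, "claw": 1}
    - {"tx": 1, "ty": -1, "wz": -0.05, "claw": 1}
    - {"tx": 1, "ty": -1, "wz": -0.05, "claw": 1}
    - {"tx": 1, "ty": -1, "wz": -0.05, "claw": 1}
    - {"tx": 1, "ty": -1, "wz": -0.05, "claw": 1}
    - {"tx": 1, "ty": -1, "wz": -0.05, "claw": 1}

```text
validation failed for argument at $.ta...
```

Run:
```python
from h import *
s=dict(np.load("/tmp/top.npz"))
p=[ray(s,u,v,.095) for u,v in((207,158),(198,176.4),(218.4,174.6))]
c=np.mean(p,0);print(c)
for q in p:d=(q-c)[:2];print(np.hypot(*d),np.degrees(np.arctan2(d[1],d[0])))
st=r.get_state();print(np.round(st["q"],2))
```

```text
[0.55209261 0.14513457 0.095     ]
0.041669948735458304 6.128744630456771
0.04136133341223764 126.39719630604348
0.04134793768604517 -114.10788590423735
[-1.31  0.69 -0.19  1.57  0.16  0.9  -0.22]
```

Call:
drive_tool:
  targets:
    - {"tx": 1.0, "ty": -1.0, "tz": 0.0, "wx": 0.0, "wy": 0.0, "wz": -0.05, "claw": 1.0}
    - {"tx": 1.0, "ty": -1.0, "tz": 0.0, "wx": 0.0, "wy": 0.0, "wz": -0.05, "claw": 1.0}
    - {"tx": 1.0, "ty": -1.0, "tz": 0.0, "wx": 0.0, "wy": 0.0, "wz": -0.05, "claw": 1.0}
    - {"tx": 1.0, "ty": -1.0, "tz": 0.0, "wx": 0.0, "wy": 0.0, "wz": -0.05, "claw": 1.0}
    - {"tx": 1.0, "ty": -1.0, "tz": 0.0, "wx": 0.0, "wy": 0.0, "wz": -0.05, "claw": 1.0}
    - {"tx": 1.0, "ty": -1.0, "tz": 0.0, "wx": 0.0, "wy": 0.0, "wz": -0.05, "claw": 1.0}
    - {"tx": 1.0, "ty": -1.0, "tz": 0.0, "wx": 0.0, "wy": 0.0, "wz": -0.05, "claw": 1.0}
    - {"tx": 1.0, "ty": -1.0, "tz": 0.0, "wx": 0.0, "wy": 0.0, "wz": -0.05, "claw": 1.0}

```text
clock: 0.9
tool_pos: [0.382, 0.3674, 0.2259]
eef_rot: [0.319, 0.948, -0.0, -0.0]
contact_force: [-0.7, -0.1, 0.5]
opening: 0.999
finger_force: 0.0
```

Call:
drive_tool:
  targets:
    - {"tx": 1.0, "ty": -1.0, "tz": 0.0, "wx": 0.0, "wy": 0.0, "wz": -0.05, "claw": 1.0}
    - {"tx": 1.0, "ty": -1.0, "tz": 0.0, "wx": 0.0, "wy": 0.0, "wz": -0.05, "claw": 1.0}
    - {"tx": 1.0, "ty": -1.0, "tz": 0.0, "wx": 0.0, "wy": 0.0, "wz": -0.05, "claw": 1.0}
    - {"tx": 1.0, "ty": -1.0, "tz": 0.0, "wx": 0.0, "wy": 0.0, "wz": -0.05, "claw": 1.0}
    - {"tx": 0.5, "ty": -1.0, "tz": 0.0, "wx": 0.0, "wy": 0.0, "wz": -0.05, "claw": 1.0}
    - {"tx": 0.5, "ty": -1.0, "tz": 0.0, "wx": 0.0, "wy": 0.0, "wz": -0.05, "claw": 1.0}
    - {"tx": 0.5, "ty": -1.0, "tz": 0.0, "wx": 0.0, "wy": 0.0, "wz": -0.05, "claw": 1.0}
    - {"tx": 0.0, "ty": 0.0, "tz": 0.0, "wx": 0.0, "wy": 0.0, "wz": -0.05, "claw": 1.0}

```text
clock: 1.7
tool_pos: [0.5483, 0.1522, 0.2258]
eef_rot: [0.513, 0.859, -0.002, 0.001]
contact_force: [-0.7, -0.3, 0.7]
opening: 0.998
finger_force: 0.0
```

Run:
```python
from h import *
s=vision.snapshot("wrist");np.savez("/tmp/w1",**s);cv2.imwrite("pics/w1.png",s["image"])
print(s["K"].tolist(),np.round(s["cam_to_world"],3).tolist());st=r.get_state();print(st["tool_pos"],st["q"].round(2))
```

```text
[[278.75313053552424, 0.0, 321.24868930303484], [0.0, 278.75313053552424, 200.7425588108603], [0.0, 0.0, 1.0]] [[0.88, -0.451, -0.15, 0.508], [0.475, 0.835, 0.279, 0.224], [-0.001, -0.317, 0.949, 0.383], [0.0, 0.0, 0.0, 1.0]]
[0.54706744 0.15541501 0.22574886] [-0.35  0.61 -0.02  1.74  0.02  0.79  0.12]
```

View pics/w1.png

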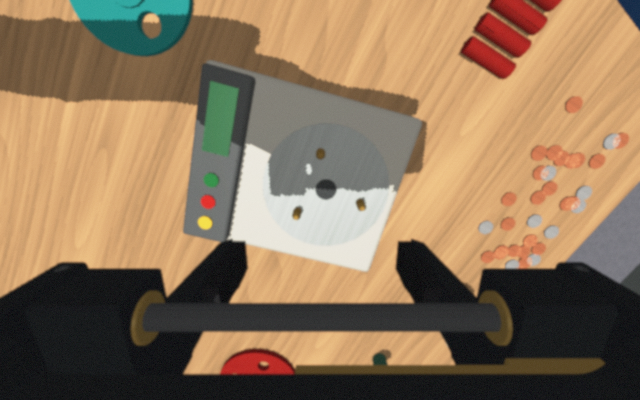

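The wrist view shows the studs at about (320,153), (297,212) and (361,204), the dark hub at (326,189), and the plate half in the arm's shadow. I refine these, then move on towards the disc.

Run:
```python
from h import *
s=dict(np.load("/tmp/w1.npz"));im=s["image"];hsv=cv2.cvtColor(im,cv2.COLOR_BGR2HSV)
m=np.zeros(im.shape[:2],np.uint8);cv2.ellipse(m,(326,184),(58,55),0,0,360,1,-1)
b=cv2.inRange(hsv,(8,70,20),(32,255,255))*m
n,_,S,C=cv2.connectedComponentsWithStats(b)
p=[]
for i in range(1,n):
    if S[i][4]>15:print(S[i],C[i].round(1));p.append(ray(s,*C[i],.091))
p=np.array(p);c=p.mean(0);print(c)
for q in p:d=(q-c)[:2];print(np.hypot(*d),np.degrees(np.arctan2(d[1],d[0])))
d=cv2.inRange(im,(0,0,0),(75,75,75))*m
d[:170]=0;d[205:]=0;d[:,:310]=0;d[:,345:]=0
n,_,S,C=cv2.connectedComponentsWithStats(d)
for i in range(1,n):print("hub",S[i],C[i],ray(s,*C[i],.08))
```

```text
[316 149   9  10  71] [320.1 153.4]
[357 199   8  12  69] [360.5 204.7]
[293 208   8  12  70] [296.5 213.3]
[0.55306898 0.14999805 0.091     ]
0.04162383576351702 126.75611216319517
0.04163147862007784 6.551004853049887
0.041498537215195565 -113.35558944770281
hub [317 180  19  11 161] [325.96273292 185.0621118 ] [0.55153089 0.15372307 0.08      ]
```

Call:
drive_tool:
  targets:
    - {"tx": 0.0, "ty": -1.0, "tz": 0.0, "wx": 0.0, "wy": 0.0, "wz": -0.05, "claw": 1.0}
    - {"tx": 0.0, "ty": -1.0, "tz": 0.0, "wx": 0.0, "wy": 0.0, "wz": -0.05, "claw": 1.0}
    - {"tx": -0.5, "ty": -1.0, "tz": 0.0, "wx": 0.0, "wy": 0.0, "wz": -0.05, "claw": 1.0}
    - {"tx": -0.5, "ty": -1.0, "tz": 0.0, "wx": 0.0, "wy": 0.0, "wz": -0.05, "claw": 1.0}
    - {"tx": -0.5, "ty": -1.0, "tz": 0.0, "wx": 0.0, "wy": 0.0, "wz": -0.05, "claw": 1.0}
    - {"tx": -0.5, "ty": -1.0, "tz": 0.0, "wx": 0.0, "wy": 0.0, "wz": -0.05, "claw": 1.0}
    - {"tx": -0.5, "ty": -1.0, "tz": 0.0, "wx": 0.0, "wy": 0.0, "wz": -0.05, "claw": 1.0}
    - {"tx": -0.5, "ty": -1.0, "tz": 0.0, "wx": 0.0, "wy": 0.0, "wz": -0.05, "claw": 1.0}

```text
clock: 2.55
tool_pos: [0.4553, -0.0812, 0.226]
eef_rot: [0.676, 0.737, 0.0, -0.0]
contact_force: [0.4, 0.4, -0.2]
opening: 1.001
finger_force: 0.0
```

Call:
drive_tool:
  targets:
    - {"tx": -0.28, "ty": -0.95, "tz": 0.0, "wx": 0.0, "wy": 0.0, "wz": -0.05, "claw": 1.0}
    - {"tx": -0.28, "ty": -0.95, "tz": 0.0, "wx": 0.0, "wy": 0.0, "wz": -0.05, "claw": 1.0}
    - {"tx": -0.28, "ty": -0.95, "tz": 0.0, "wx": 0.0, "wy": 0.0, "wz": -0.05, "claw": 1.0}
    - {"tx": -0.28, "ty": -0.95, "tz": 0.0, "wx": 0.0, "wy": 0.0, "wz": -0.05, "claw": 1.0}
    - {"tx": -0.28, "ty": -0.95, "tz": 0.0, "wx": 0.0, "wy": 0.0, "wz": -0.05, "claw": 1.0}
    - {"tx": -0.28, "ty": -0.95, "tz": 0.0, "wx": 0.0, "wy": 0.0, "wz": -0.05, "claw": 1.0}
    - {"tx": 0.0, "ty": 0.0, "tz": 0.0, "wx": 0.0, "wy": 0.0, "wz": 0.0, "claw": 1.0}
    - {"tx": 0.0, "ty": 0.0, "tz": 0.0, "wx": 0.0, "wy": 0.0, "wz": 0.0, "claw": 1.0}

```text
clock: 3.35
tool_pos: [0.4057, -0.2516, 0.2259]
eef_rot: [0.783, 0.623, 0.0, -0.0]
contact_force: [-0.2, 0.6, 0.1]
opening: 1.001
finger_force: 0.0
```

Run:
```python
from h import *
s=vision.snapshot("wrist");np.savez("/tmp/w2",**s);im=s["image"];cv2.imwrite("pics/w2.png",im)
st=r.get_state();print(st["tool_pos"],st["eef_rot"],st["q"].round(2))
hsv=cv2.cvtColor(im,cv2.COLOR_BGR2HSV)
m=cv2.inRange(hsv,(100,100,30),(125,255,255))
c=max(cv2.findContours(m,0,2)[0],key=cv2.contourArea);c=cv2.convexHull(c);e=cv2.fitEllipse(c);print(e,"disc",ray(s,*e[0],.01))
f=np.zeros_like(m);cv2.drawContours(f,[c],-1,1,-1);f=cv2.erode(f,np.ones((5,5)))
h=cv2.inRange(hsv,(5,50,40),(30,255,255))*f
n,_,S,C=cv2.connectedComponentsWithStats(h)
c0=ray(s,*e[0],.01)
for i in range(1,n):
    if S[i][4]>20:
        q=ray(s,*C[i],.005);d=(q-c0)[:2];print(S[i],C[i],q,np.hypot(*d),np.degrees(np.arctan2(d[1],d[0])))
```

```text
[ 0.4061037  -0.25076399  0.22595252] [ 7.82094485e-01  6.23159560e-01  3.60033314e-04 -4.99510092e-04] [ 0.37  0.5   0.13  2.01 -0.11  0.64  0.35]
((322.39447021484375, 171.55174255371094), (98.07572937011719, 99.70782470703125), 91.6875991821289) disc [ 0.40583369 -0.25183573  0.01      ]
[299 137  20  20 306] [308.29084967 146.33006536] [ 0.39485216 -0.21506732  0.005     ] 0.03837329740720402 106.6291788297815
[344 167  19  18 269] [352.91078067 175.0669145 ] [ 0.44572694 -0.26721888  0.005     ] 0.04275643160268891 -21.08703904344287
[298 190  18  17 240] [306.50416667 197.94166667] [ 0.37503354 -0.28507495  0.005     ] 0.045315507353826535 -132.81882706036833
```

View pics/w2.png

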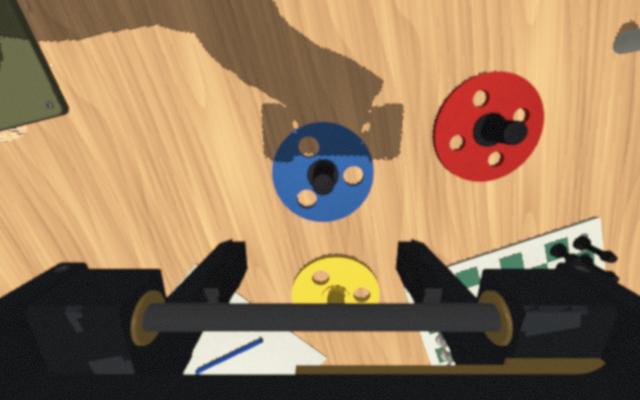

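The wrist view shows the blue disc at (322,172). Its hole centroids are at (308,146), (353,175) and (307,198); they give centre (0.4052,-0.2558), radius 42.0 mm and angle -15.8°, which agrees with the top view. I descend to grip.

Call:
drive_tool:
  targets:
    - {"tx": 0.0, "ty": -0.17, "tz": -0.85, "wx": 0.0, "wy": 0.0, "wz": 0.0, "claw": 1.0}
    - {"tx": 0.0, "ty": 0.0, "tz": -0.9, "wx": 0.0, "wy": 0.0, "wz": 0.0, "claw": 1.0}
    - {"tx": 0.0, "ty": 0.0, "tz": -0.9, "wx": 0.0, "wy": 0.0, "wz": 0.0, "claw": 1.0}
    - {"tx": 0.0, "ty": 0.0, "tz": -0.9, "wx": 0.0, "wy": 0.0, "wz": 0.0, "claw": 1.0}
    - {"tx": 0.0, "ty": 0.0, "tz": -0.9, "wx": 0.0, "wy": 0.0, "wz": 0.0, "claw": 1.0}
    - {"tx": 0.0, "ty": 0.0, "tz": -0.9, "wx": 0.0, "wy": 0.0, "wz": 0.0, "claw": 1.0}
    - {"tx": 0.0, "ty": 0.0, "tz": -0.6, "wx": 0.0, "wy": 0.0, "wz": 0.0, "claw": 1.0}
    - {"tx": 0.0, "ty": 0.0, "tz": -0.28, "wx": 0.0, "wy": 0.0, "wz": 0.0, "claw": 1.0}

```text
clock: 4.2
tool_pos: [0.406, -0.2549, 0.0377]
eef_rot: [0.782, 0.624, 0.0, -0.001]
contact_force: [-1.0, 0.3, 0.7]
opening: 1.003
finger_force: 0.0
```

Run:
```python
from h import *
st=r.get_state();print(st["tool_pos"],st["eef_rot"],st["contact_force"])
```

```text
[ 0.40598381 -0.25492882  0.03772872] [ 7.81796302e-01  6.23532204e-01  2.43717640e-04 -1.44033506e-03] [-1.01726789  0.25735807  0.70258527]
```

Call:
drive_tool:
  targets:
    - {"tx": 0.0, "ty": 0.0, "tz": 0.0, "wx": 0.0, "wy": 0.0, "wz": 0.0, "claw": -1.0}
    - {"tx": 0.0, "ty": 0.0, "tz": 0.0, "wx": 0.0, "wy": 0.0, "wz": 0.0, "claw": -1.0}
    - {"tx": 0.0, "ty": 0.0, "tz": 0.0, "wx": 0.0, "wy": 0.0, "wz": 0.0, "claw": -1.0}
    - {"tx": 0.0, "ty": 0.0, "tz": 0.0, "wx": 0.0, "wy": 0.0, "wz": 0.0, "claw": -1.0}
    - {"tx": 0.0, "ty": 0.0, "tz": 0.0, "wx": 0.0, "wy": 0.0, "wz": 0.0, "claw": -1.0}
    - {"tx": 0.0, "ty": 0.0, "tz": 0.0, "wx": 0.0, "wy": 0.0, "wz": 0.0, "claw": -1.0}
    - {"tx": 0.0, "ty": 0.0, "tz": 0.0, "wx": 0.0, "wy": 0.0, "wz": 0.0, "claw": -1.0}
    - {"tx": 0.0, "ty": 0.0, "tz": 0.0, "wx": 0.0, "wy": 0.0, "wz": 0.0, "claw": -1.0}
  force: 40

```text
clock: 5.0
tool_pos: [0.4059, -0.2573, 0.0393]
eef_rot: [0.783, 0.622, 0.0, 0.0]
contact_force: [-0.9, 0.1, 0.3]
opening: 0.303
finger_force: 40.1
```

Gripped at 26.7 mm opening. I lift, then carry it towards the turntable, stopping short for a look.

Call:
drive_tool:
  targets:
    - {"tx": 0.0, "ty": 0.0, "tz": 0.7, "wx": 0.0, "wy": 0.0, "wz": 0.0, "claw": -1.0}
    - {"tx": 0.0, "ty": 0.0, "tz": 1.0, "wx": 0.0, "wy": 0.0, "wz": 0.0, "claw": -1.0}
    - {"tx": 0.0, "ty": 0.0, "tz": 1.0, "wx": 0.0, "wy": 0.0, "wz": 0.0, "claw": -1.0}
    - {"tx": 0.2, "ty": 0.6, "tz": 0.8, "wx": 0.0, "wy": 0.0, "wz": 0.03, "claw": -1.0}
    - {"tx": 0.4, "ty": 1.0, "tz": 0.6, "wx": 0.0, "wy": 0.0, "wz": 0.03, "claw": -1.0}
    - {"tx": 0.4, "ty": 1.0, "tz": 0.6, "wx": 0.0, "wy": 0.0, "wz": 0.03, "claw": -1.0}
    - {"tx": 0.4, "ty": 1.0, "tz": 0.3, "wx": 0.0, "wy": 0.0, "wz": 0.03, "claw": -1.0}
    - {"tx": 0.4, "ty": 1.0, "tz": 0.0, "wx": 0.0, "wy": 0.0, "wz": 0.03, "claw": -1.0}

```text
clock: 5.8
tool_pos: [0.4603, -0.1181, 0.1902]
eef_rot: [0.731, 0.682, 0.001, 0.001]
contact_force: [0.4, -0.7, -3.2]
opening: 0.303
finger_force: 40.0
```

Call:
drive_tool:
  targets:
    - {"tx": 0.4, "ty": 1.0, "tz": 0.0, "wx": 0.0, "wy": 0.0, "wz": 0.03, "claw": -1.0}
    - {"tx": 0.4, "ty": 1.0, "tz": 0.0, "wx": 0.0, "wy": 0.0, "wz": 0.03, "claw": -1.0}
    - {"tx": 0.4, "ty": 1.0, "tz": 0.0, "wx": 0.0, "wy": 0.0, "wz": 0.03, "claw": -1.0}
    - {"tx": 0.4, "ty": 1.0, "tz": 0.0, "wx": 0.0, "wy": 0.0, "wz": 0.03, "claw": -1.0}
    - {"tx": 0.4, "ty": 1.0, "tz": 0.0, "wx": 0.0, "wy": 0.0, "wz": 0.03, "claw": -1.0}
    - {"tx": 0.4, "ty": 0.7, "tz": 0.0, "wx": 0.0, "wy": 0.0, "wz": 0.03, "claw": -1.0}
    - {"tx": 0.0, "ty": 0.0, "tz": 0.0, "wx": 0.0, "wy": 0.0, "wz": 0.043, "claw": -1.0}
    - {"tx": 0.0, "ty": 0.0, "tz": 0.0, "wx": 0.0, "wy": 0.0, "wz": 0.0, "claw": -1.0}

```text
clock: 6.6
tool_pos: [0.531, 0.0525, 0.1885]
eef_rot: [0.647, 0.763, -0.001, -0.001]
contact_force: [0.3, 0.0, -3.2]
opening: 0.306
finger_force: 40.0
```

```bash
python3 - <<'E'
from h import *
s=vision.snapshot("wrist");np.savez("/tmp/w3",**s);im=s["image"];cv2.imwrite("pics/w3.png",im)
t=vision.snapshot("top");np.savez("/tmp/t3",**t)
st=r.get_state();x,y=st["eef_rot"][:2];print(st["tool_pos"],st["q"].round(2),st["contact_force"],"yaw y-axis",np.degrees(np.arctan2(2*y*y-1,2*x*y)))
cv2.imwrite("pics/w3t.png",np.vstack([im,cv2.resize(t["image"][120:260,160:384],(640,400))])[:, :])
E
python3 -c "
import cv2;a=cv2.imread('pics/w3t.png');cv2.imwrite('pics/w3v.png',cv2.resize(a,(480,600)))"
```

```text
[0.53079757 0.05098823 0.18878909] [-0.25  0.62  0.1   1.89 -0.1   0.63  0.08] [-0.28695947 -0.31039994 -2.61698685] yaw y-axis 9.222031217430567
```

View pics/w3v.png

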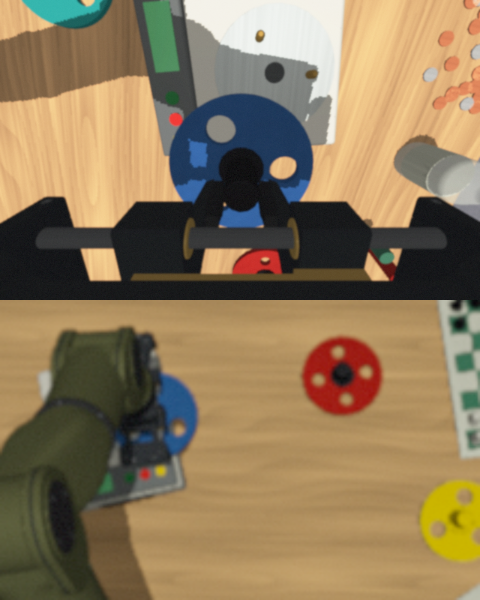

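The wrist view shows studs at (347,47) and (416,99), the hub at (367,96), and the held disc's holes at (295,172) and (377,223). The grip is level and no disc has been disturbed.

```bash
cat > m.py <<'E'
from h import *
def pair(a,b,name):
    # two points 120 deg apart on a 42 mm circle, a at +120 deg relative to b (ccw): centre, and angle of the pattern
    L=np.hypot(*(a-b)); mid=(a+b)/2; d=(a-b)/L; n=np.array([-d[1],d[0]]) # left of b->a = towards centre for ccw order
    c=mid+n*.021; ang=np.degrees(np.arctan2(*(a-c)[::-1])); print(name,"sep",L.round(4),"(0.0727) centre",c.round(4),"ang",ang.round(2),"mod120",(ang%120).round(2))
    return c
def blob(mask,u,v,w):
    k=np.zeros_like(mask);k[max(v-w,0):v+w,u-w:u+w]=1;mm=(mask>0).astype(np.uint8)*k
    n,_,S,C=cv2.connectedComponentsWithStats(mm)
    i=1+np.argmax(S[1:,4]);print("  blob",S[i],C[i].round(1));return C[i],S[i]
E
python3 - <<'E'
from m import *
s=dict(np.load("/tmp/w3.npz"));im=s["image"];hsv=cv2.cvtColor(im,cv2.COLOR_BGR2HSV)
br=cv2.inRange(hsv,(8,70,20),(32,255,255))
A,_=blob(br,347,47,16);B,_=blob(br,416,99,16)
pair(ray(s,*A,.091)[:2],ray(s,*B,.091)[:2],"studs")
dk=cv2.inRange(im,(0,0,0),(70,70,70));C,_=blob(dk,367,96,18);print("hub",ray(s,*C,.08))
z=r.get_state()["tool_pos"][2]-.0393+.005
nb=255-cv2.inRange(hsv,(95,80,0),(130,255,255))
A,_=blob(nb,295,172,26);B,_=blob(nb,377,223,26)
pair(ray(s,*A,z)[:2],ray(s,*B,z)[:2],"holes")
E
```

```text
blob [341  41  11  15 123] [346.2  47.6]
  blob [408  93  15  12 143] [415.   98.6]
studs sep 0.0717 (0.0727) centre [0.5527 0.1489] ang 126.14 mod120 6.14
  blob [354  84  25  26 508] [365.6  96.4]
hub [0.55327072 0.14929445 0.08      ]
  blob [ 275  153   40   38 1182] [294.1 171.6]
  blob [358 208  38  32 962] [377.  223.4]
holes sep 0.072 (0.0727) centre [0.5288 0.0546] ang 126.24 mod120 6.24
```

Both measurements agree: turntable (0.553,0.149) at 6.3°, held disc at 6.2°. The remaining shift is about (+0.0237,+0.095), with 9 mm of hole clearance. I move over it.

Call:
drive_tool:
  targets:
    - {"tx": 0.15, "ty": 0.6, "tz": 0.0, "wx": 0.0, "wy": 0.0, "wz": 0.0, "claw": -1.0}
    - {"tx": 0.2, "ty": 0.8, "tz": 0.0, "wx": 0.0, "wy": 0.0, "wz": 0.0, "claw": -1.0}
    - {"tx": 0.2, "ty": 0.8, "tz": 0.0, "wx": 0.0, "wy": 0.0, "wz": 0.0, "claw": -1.0}
    - {"tx": 0.15, "ty": 0.6, "tz": 0.0, "wx": 0.0, "wy": 0.0, "wz": 0.0, "claw": -1.0}
    - {"tx": 0.09, "ty": 0.37, "tz": 0.0, "wx": 0.0, "wy": 0.0, "wz": 0.0, "claw": -1.0}
    - {"tx": 0.0, "ty": 0.0, "tz": -0.4, "wx": 0.0, "wy": 0.0, "wz": 0.0, "claw": -1.0}
    - {"tx": 0.0, "ty": 0.0, "tz": -0.6, "wx": 0.0, "wy": 0.0, "wz": 0.0, "claw": -1.0}
    - {"tx": 0.0, "ty": 0.0, "tz": 0.0, "wx": 0.0, "wy": 0.0, "wz": 0.0, "claw": -1.0}

```text
clock: 7.5
tool_pos: [0.553, 0.1445, 0.1566]
eef_rot: [0.648, 0.762, -0.003, -0.001]
contact_force: [-0.9, 0.0, -3.2]
opening: 0.299
finger_force: 40.0
```

Run:
```python
from m import *
s=vision.snapshot("wrist");np.savez("/tmp/w4",**s);im=s["image"];cv2.imwrite("pics/w4.png",im)
st=r.get_state();x,y=st["eef_rot"][:2];print(st["tool_pos"],st["contact_force"],"yaw",np.degrees(np.arctan2(2*y*y-1,2*x*y)))
```

```text
[0.55392136 0.14475884 0.15779056] [-0.39455196 -0.2546063  -3.17092501] yaw 9.214903854204712
```

View pics/w4.png

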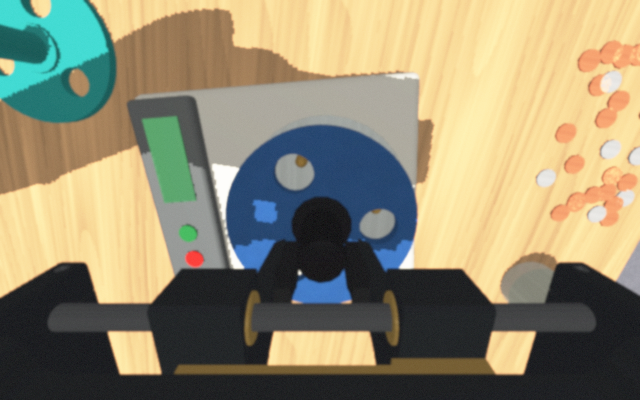

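The wrist view shows a stud inside each visible hole: (301,161) in the hole centred at (294,172), and (376,211) in the hole centred at (377,222). I work out the residual offset.

Run:
```python
from m import *
s=dict(np.load("/tmp/w4.npz"));im=s["image"];hsv=cv2.cvtColor(im,cv2.COLOR_BGR2HSV)
br=cv2.inRange(hsv,(8,70,20),(32,255,255));nb=255-cv2.inRange(hsv,(95,80,0),(130,255,255))
H=[];T=[]
for h in((294,172),(377,222)):
    C,S=blob(nb,*h,24);H.append(ray(s,*C,.1575-.0393+.005)[:2])
    D,S=blob(br,*h,22);T.append(S)
pair(H[0],H[1],"holes")
for (u,v) in((.5526,.149),(.5532,.1495)):
  c=np.array([u,v]);print([ (c+.042*np.array([np.cos(a),np.sin(a)])-h).round(4) for a,h in zip(np.radians([126.3,6.3]),H)])
p=[ray(s,S[0]+S[2]/2,S[1]+S[3],.102)[:2] for S in T];print("tip near edge",np.round(p,4))
```

```text
blob [ 275  153   40   38 1160] [294.1 171.6]
  blob [296 156  11  11  93] [300.6 161.1]
  blob [359 208  36  31 861] [376.9 223.4]
  blob [373 210   7   3  19] [376. 211.]
holes sep 0.0716 (0.0727) centre [0.5506 0.1467] ang 125.92 mod120 5.92
[array([0.0015, 0.0026]), array([0.0026, 0.0021])]
[array([0.0021, 0.0031]), array([0.0032, 0.0026])]
tip near edge [[0.53   0.1798]
 [0.5952 0.1522]]
```

Residual is about +2.8 mm in x and y. I correct it and lower gently.

Call:
drive_tool:
  targets:
    - {"tx": 0.09, "ty": 0.09, "tz": 0.0, "wx": 0.0, "wy": 0.0, "wz": 0.0, "claw": -1.0}
    - {"tx": 0.0, "ty": 0.0, "tz": 0.0, "wx": 0.0, "wy": 0.0, "wz": 0.0, "claw": -1.0}
    - {"tx": 0.0, "ty": 0.0, "tz": -0.25, "wx": 0.0, "wy": 0.0, "wz": 0.0, "claw": -1.0}
    - {"tx": 0.0, "ty": 0.0, "tz": -0.25, "wx": 0.0, "wy": 0.0, "wz": 0.0, "claw": -1.0}
    - {"tx": 0.0, "ty": 0.0, "tz": -0.25, "wx": 0.0, "wy": 0.0, "wz": 0.0, "claw": -1.0}
    - {"tx": 0.0, "ty": 0.0, "tz": -0.25, "wx": 0.0, "wy": 0.0, "wz": 0.0, "claw": -1.0}
    - {"tx": 0.0, "ty": 0.0, "tz": -0.15, "wx": 0.0, "wy": 0.0, "wz": 0.0, "claw": -1.0}
    - {"tx": 0.0, "ty": 0.0, "tz": 0.0, "wx": 0.0, "wy": 0.0, "wz": 0.0, "claw": -1.0}

```text
clock: 8.35
tool_pos: [0.5575, 0.1494, 0.1238]
eef_rot: [0.647, 0.762, -0.001, -0.0]
contact_force: [0.5, 0.9, -3.6]
opening: 0.305
finger_force: 40.0
```

Call:
drive_tool:
  targets:
    - {"tx": 0.0, "ty": 0.0, "tz": -0.04, "wx": 0.0, "wy": 0.0, "wz": 0.0, "claw": -1.0}
    - {"tx": 0.0, "ty": 0.0, "tz": -0.04, "wx": 0.0, "wy": 0.0, "wz": 0.0, "claw": -1.0}
    - {"tx": 0.0, "ty": 0.0, "tz": -0.04, "wx": 0.0, "wy": 0.0, "wz": 0.0, "claw": -1.0}
    - {"tx": 0.0, "ty": 0.0, "tz": -0.02, "wx": 0.0, "wy": 0.0, "wz": 0.0, "claw": -1.0}
    - {"tx": 0.0, "ty": 0.0, "tz": -0.02, "wx": 0.0, "wy": 0.0, "wz": 0.0, "claw": -1.0}
    - {"tx": 0.0, "ty": 0.0, "tz": 0.0, "wx": 0.0, "wy": 0.0, "wz": 0.0, "claw": -1.0}
    - {"tx": 0.0, "ty": 0.0, "tz": 0.0, "wx": 0.0, "wy": 0.0, "wz": 0.0, "claw": -1.0}
    - {"tx": 0.0, "ty": 0.0, "tz": 0.0, "wx": 0.0, "wy": 0.0, "wz": 0.0, "claw": -1.0}

```text
clock: 9.15
tool_pos: [0.5582, 0.1496, 0.12]
eef_rot: [0.647, 0.762, 0.0, 0.0]
contact_force: [-0.7, 0.5, -2.7]
opening: 0.307
finger_force: 40.0
```

Call:
drive_tool:
  targets:
    - {"tx": 0.0, "ty": 0.0, "tz": -0.02, "wx": 0.0, "wy": 0.0, "wz": 0.0, "claw": -1.0}
    - {"tx": 0.0, "ty": 0.0, "tz": -0.02, "wx": 0.0, "wy": 0.0, "wz": 0.0, "claw": -1.0}
    - {"tx": 0.0, "ty": 0.0, "tz": -0.02, "wx": 0.0, "wy": 0.0, "wz": 0.0, "claw": -1.0}
    - {"tx": 0.0, "ty": 0.0, "tz": 0.0, "wx": 0.0, "wy": 0.0, "wz": 0.0, "claw": -1.0}
    - {"tx": 0.0, "ty": 0.0, "tz": 0.0, "wx": 0.0, "wy": 0.0, "wz": 0.0, "claw": -1.0}
    - {"tx": 0.0, "ty": 0.0, "tz": 0.0, "wx": 0.0, "wy": 0.0, "wz": 0.0, "claw": -1.0}
    - {"tx": 0.0, "ty": 0.0, "tz": 0.0, "wx": 0.0, "wy": 0.0, "wz": 0.0, "claw": -1.0}
    - {"tx": 0.0, "ty": 0.0, "tz": 0.0, "wx": 0.0, "wy": 0.0, "wz": 0.0, "claw": -1.0}

```text
clock: 9.95
tool_pos: [0.5582, 0.1496, 0.1193]
eef_rot: [0.647, 0.762, 0.0, 0.0]
contact_force: [-2.7, -1.0, 6.3]
opening: 0.303
finger_force: 40.0
```

Run:
```python
from m import *
s=vision.snapshot("wrist");np.savez("/tmp/w5",**s);im=s["image"];cv2.imwrite("pics/w5.png",im)
st=r.get_state();print(st["tool_pos"],st["contact_force"],st["moment"])
```

```text
[0.55825364 0.14958434 0.11930775] [-2.04775415 -0.19453091  7.94069052] [-1.53712282e-01  6.40628761e-01  1.99775657e-04]
```

View pics/w5.png

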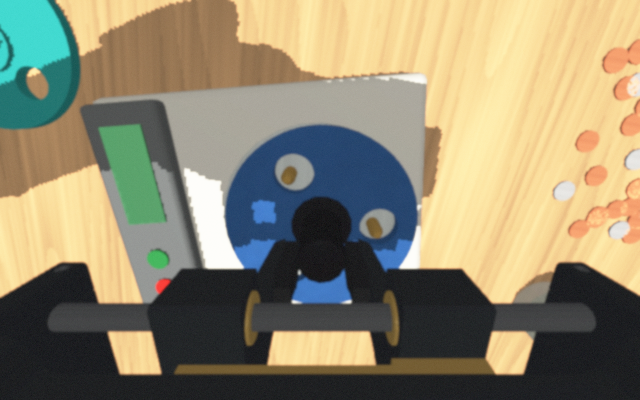

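Contact came at exactly the expected height (TCP 0.1193). Both visible studs, at (289,176) and (375,228), stand in their holes with the disc about 3 mm too far in +x. I centre it slightly, re-seat it, and then release.

Call:
drive_tool:
  targets:
    - {"tx": 0.0, "ty": 0.0, "tz": 0.06, "wx": 0.0, "wy": 0.0, "wz": 0.0, "claw": -1.0}
    - {"tx": 0.0, "ty": 0.0, "tz": 0.0, "wx": 0.0, "wy": 0.0, "wz": 0.0, "claw": -1.0}
    - {"tx": -0.1, "ty": 0.0, "tz": 0.0, "wx": 0.0, "wy": 0.0, "wz": 0.0, "claw": -1.0}
    - {"tx": 0.0, "ty": 0.0, "tz": 0.0, "wx": 0.0, "wy": 0.0, "wz": 0.0, "claw": -1.0}
    - {"tx": 0.0, "ty": 0.0, "tz": -0.03, "wx": 0.0, "wy": 0.0, "wz": 0.0, "claw": -1.0}
    - {"tx": 0.0, "ty": 0.0, "tz": -0.02, "wx": 0.0, "wy": 0.0, "wz": 0.0, "claw": -1.0}
    - {"tx": 0.0, "ty": 0.0, "tz": 0.0, "wx": 0.0, "wy": 0.0, "wz": 0.0, "claw": -1.0}
    - {"tx": 0.0, "ty": 0.0, "tz": 0.0, "wx": 0.0, "wy": 0.0, "wz": 0.0, "claw": -1.0}

```text
clock: 10.8
tool_pos: [0.5546, 0.1496, 0.1193]
eef_rot: [0.647, 0.762, -0.0, -0.0]
contact_force: [-3.2, -0.8, 7.6]
opening: 0.303
finger_force: 40.0
```

Call:
drive_tool:
  targets:
    - {"tx": 0.0, "ty": 0.0, "tz": 0.0, "wx": 0.0, "wy": 0.0, "wz": 0.0, "claw": 0.4}
    - {"tx": 0.0, "ty": 0.0, "tz": 0.0, "wx": 0.0, "wy": 0.0, "wz": 0.0, "claw": 0.4}
    - {"tx": 0.0, "ty": 0.0, "tz": 0.0, "wx": 0.0, "wy": 0.0, "wz": 0.0, "claw": 0.4}
    - {"tx": 0.0, "ty": 0.0, "tz": 0.0, "wx": 0.0, "wy": 0.0, "wz": 0.0, "claw": 0.4}
    - {"tx": 0.0, "ty": 0.0, "tz": 0.0, "wx": 0.0, "wy": 0.0, "wz": 0.0, "claw": 0.4}
    - {"tx": 0.0, "ty": 0.0, "tz": 0.0, "wx": 0.0, "wy": 0.0, "wz": 0.0, "claw": 0.4}
    - {"tx": 0.0, "ty": 0.0, "tz": 0.0, "wx": 0.0, "wy": 0.0, "wz": 0.0, "claw": 0.4}
    - {"tx": 0.0, "ty": 0.0, "tz": 0.0, "wx": 0.0, "wy": 0.0, "wz": 0.0, "claw": 0.4}

```text
clock: 11.6
tool_pos: [0.5551, 0.1496, 0.1184]
eef_rot: [0.647, 0.762, 0.0, 0.0]
contact_force: [-0.3, 1.0, 1.3]
opening: 0.698
finger_force: 0.0
```

Call:
drive_tool:
  targets:
    - {"tx": 0.0, "ty": 0.0, "tz": 0.3, "wx": 0.0, "wy": 0.0, "wz": 0.0, "claw": 0.4}
    - {"tx": 0.0, "ty": 0.0, "tz": 0.6, "wx": 0.0, "wy": 0.0, "wz": 0.0, "claw": 0.4}
    - {"tx": 0.0, "ty": 0.0, "tz": 1.0, "wx": 0.0, "wy": 0.0, "wz": 0.0, "claw": 0.4}
    - {"tx": 0.0, "ty": 0.0, "tz": 1.0, "wx": 0.0, "wy": 0.0, "wz": 0.0, "claw": 0.4}
    - {"tx": 0.0, "ty": 0.0, "tz": 1.0, "wx": 0.0, "wy": 0.0, "wz": 0.0, "claw": 0.4}
    - {"tx": 0.0, "ty": -0.5, "tz": 0.5, "wx": 0.0, "wy": 0.0, "wz": 0.0, "claw": 0.4}
    - {"tx": 0.0, "ty": -0.5, "tz": 0.0, "wx": 0.0, "wy": 0.0, "wz": 0.0, "claw": 0.4}
    - {"tx": 0.0, "ty": 0.0, "tz": 0.0, "wx": 0.0, "wy": 0.0, "wz": 0.0, "claw": 0.4}

```text
clock: 12.4
tool_pos: [0.555, 0.1162, 0.2506]
eef_rot: [0.649, 0.761, -0.001, 0.001]
contact_force: [0.0, -0.6, 0.1]
opening: 0.698
finger_force: 0.0
```

Run:
```python
from m import *
s=vision.snapshot("wrist");np.savez("/tmp/w6",**s);cv2.imwrite("pics/w6.png",s["image"])
st=r.get_state();print(st["tool_pos"],st["contact_force"],st["opening"])
```

```text
[0.55455264 0.11791621 0.24985834] [-0.97589706  1.32728527  0.39834627] 0.7000888804650379
```

View pics/w6.png

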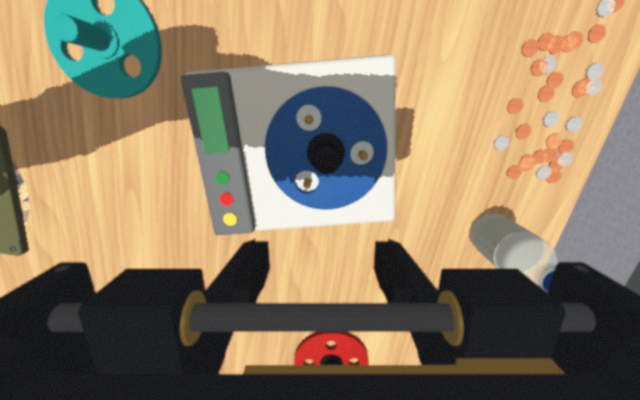

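The blue disc lies flat on the turntable at (326,148). A stud stands inside each hole, at (308,118), (362,153) and (308,181), and the gripper is clear. The red disc is untouched, so I hand the job in.

```bash
python3 -c "
from plant import workorder
print(workorder.finish_job())"
```

```text
the job is handed in; nothing more can be done
None
```

The blue three-hole disc lies flat on the turntable with all three studs through its holes, it was released only after seating, the red disc was left alone, and the job is handed in at about 12.5 s of the 37 s allowed; no verdict came back.

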